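Close, pin and press a bonding jig

ROBOT

A 7-joint arm with a two-finger parallel gripper is mounted at the origin on the work surface. World frame = base frame: x ahead of the robot, y to its left, z up, the work surface at z = 0. Lengths are in m, angles in rad, forces in N, time in s.
With the tool pointing down it reaches from about 0.35 to 0.9 m from the base axis. Payload 8.1 kg.
Tool frame: the origin (TCP) lies between the finger pads; the fingertips stand 22 mm ahead of it and the grasp point (between the pads) lies 3 mm ahead of it (arm.tip_reach is the distance from the TCP to the fingertips, in m); z points along the fingers, y is the line along which they close (so a half turn about z gives the same grasp; the last joint's range is limited). The gripper opens to 92 mm and grips with 3 to 60 N. Pads are 19 mm wide; open, the fingers measure 130 mm over their backs; the gripper's body (75 mm by 190 mm) begins 47 mm behind the grasp point.
Start: joints at [1.242, 0.434, 0.025, 1.573, -0.012, 1.134, -0.075], TCP at [0.14, -0.609, 0.249] pointing down, gripper open.
Joint ranges: [-2.62, 2.62], [-0.44, 2.09], [-1.27, 1.32], [0.08, 2.57], [-1.32, 4.46], [0.12, 2], [-2.74, 2.74]. Speed limits (rad/s): [2.22, 2.22, 3.01, 3.01, 3.14, 3.14, 3.14].

INTERFACE

Orientations are given as a rotation vector (axis times angle).
In Python, from cell import telemetry, vision, job, arm gives the robot as it stands. The module is installed in compiled form; this text tells all that it offers.
- The arm moves only by the shell command python3 -m creep 'ROWS' [FORCE]. ROWS is text: rows parted by semicolons, each of 7 numbers parted by spaces: the finger opening in cm, from 0 to 9.18, then the shift along the tool's x, y, z in cm, then the turn, a rotation vector about the tool's x, y, z in degrees. A call has 1 to 5 rows; each row is the pose to reach, as a shift and turn from the pose commanded when the call began, along the tool's axes at that moment; what a row does not reach only later rows make up. A row lasts 1/8 s, in which the tool goes at most 62.5 mm and 10.7 degrees, less where a joint would pass 70% of its speed; a pose out of reach is approached as far as the arm can. A call with a gripper value outside its range is refused whole. The fingers move at their own pace and stop on an object; FORCE is the grip in N (left out, the last holds). Time passes only in rows, so rows that repeat a pose let the fingers close. It gives the time, the measured TCP pose, the force, the opening and the grip force at its end, in the units of the state.
- telemetry.observe(): the state, without advancing time (a new reading comes with each control period).
- vision.get_image(name): name is "scene" or "top"; returns the picture (384x512x3 uint8, red, green, blue); there is no depth.
- vision.camera_info(name): a dict with "fov_y" (degrees; the focal length in pixels is half the picture's height over the tangent of half this angle, whatever the lens; pixels are square), "cx", "cy" (the principal point, pixels), "dist_coeffs" ([k1, k2, p1, p2, k3] as OpenCV has them; the pictures are not rectified), "extrinsics" (4x4, takes a point from camera to world coordinates). Camera axes: x right, y down, z forward; pixel columns grow to the right and rows downward; lengths in m; the calibration is good to about 2 mm. A picture is of the moment at which its call begins. camera_info takes no time and is no camera call.
- job.sign_off(): hands the job in; it is judged then, once.
The state is a dict: "clock": time; "joints": joint angles; "dq": joint speeds; "joint_efforts": joint torques, N m; "position": TCP position; "ee_rot": TCP orientation; "force": force on the tool from outside, world axes, zero at the start; "ft_torque": the same for the moment, N m; "width": opening from 0.0 (shut) to 1.0 (fully open); "gripper_force": force on a finger pad.
Only numpy, scipy, OpenCV 4.12 (cv2) and the standard library are available. Lean on these libraries where they do the work, as an engineer would, in place of code of your own. Each camera call takes 0.05 s, during which the arm holds its last target. There are 200 camera calls.

TASK

A freshly glued printed bracket lies in the open bonding jig: fold the jig's hinged upper half down onto its lower half, then take the locating pin with the tall narrow head from the rack and push it fully home, straight down through the aligned holes of both halves. The springs in the jig push the halves apart, so keep pressing them completely shut and finish like that, still pressing with the gripper and without letting go. Leave the wide-headed pin, the glue bottle, the gear and the scraper where they are.

Things in the scene. Friction and masses are not known exactly. Their poses are not given: they have to be found in the camera images.
- jig: Lower half of the bonding jig, a fixed aluminium block 110 (x) x 170 (y) x 40 mm high on a 130 x 190 x 3 mm foot. Origin under its centre on the table, z up; the hinge is along its +y side. A white L-shaped bracket lies flat in its top. Two spring plungers, 12 mm in diameter, stand 5.5 mm out of its top at x = +-32, y = -56 mm.
- lid (a joint): Angle of the upper half, rad: 0 shut, 1.57 upright over the hinge. A grey plate 104 mm wide, 12 mm thick, from 8 to 145 mm off the hinge axis, 0.25 kg. The stiff hinge (0.2 Nm) leaves it where it is put; near shut it rests ajar on the plungers at 0.03 to 0.045. Holding it quite shut takes about 5 to 10 N down at the hole; let go, it springs ajar again.
- hinge (a point): Middle of the hinge axis, which runs along the jig's x, at jig y = +70, z = 40 mm (height of the lower half's top). Shut, the upper half extends from here towards the jig's -y, its underside at this height; open, its outer face looks to the jig's +y. It is closed by pushing the outer face over towards -y and down.
- lid_hole (a point): Centre of the upper half's hole at its outer face (12 mm above the underside), 100 mm from the hinge axis, in the middle of the plate's width. Through hole of 13 mm diameter with a 2.5 mm chamfer.
- lid_edge (a point): Middle of the upper half's free edge at its outer face, 145 mm from the hinge axis.
- base_hole (a point): Centre of the lower half's hole at its top face, jig x = 0, y = -30 mm, z = 40 mm. 13 mm diameter, 32 mm deep, 2 mm chamfer; directly under the hole of the upper half when that is shut.
- pin: Loose steel pin, about 80 g, standing in either hole of the rack. Origin at its tip, z up: shank 10 mm in diameter and 38 mm long, its lowest 8 mm tapering to 5 mm; above it a flat shoulder and a plain round head 22 mm in diameter, 30 mm tall (38 to 68 mm above the tip). Fully home, the shoulder sits on the upper half and the tip is 26 mm below the lower half's top.
- pin_head (a point): Centre of the top of the locating pin's head, 68 mm above its tip.
- rack: Grey pin rack fixed to the table, 60 (x) x 150 (y) x 45 mm high, origin under its centre; two holes of 13 mm diameter at y = +45 and -45 mm. A pin's shoulder rests on its top, its tip 7 mm above the table.
- cap_pin: The other pin in the rack, not needed: same shank, but a flat head of 34 mm diameter and only 10 mm height. Origin at its tip.
- glue: White glue bottle, 38 mm diameter, 90 mm tall, standing; origin under its centre. Not needed.
- gear: White printed gear, 54 mm diameter, 18 mm high with its hub, lying flat; origin under its centre. Not needed.
- scraper: Scraper with a black handle, 200 mm long, lying on the table along its x. Not needed.
There are look-alikes about, which are no part of the job. What is shaped like the pin but red is not meant.

How it is judged:
By the outcome, as a careful person would: the job done as asked, in the order asked, and still so for the second after the job is handed in, while the arm keeps its last pose, push and grip.
It also fails if it takes over 59 s, if anything falls off the work surface, if the arm or the gripper's body presses on something with over 40 N, if the wrist force passes 120 N, or if a joint passes its speed limit or range.

## Working session

There is one attempt and no reset: what is moved stays moved. The work goes in short steps, Python scripts to look and compute and a shell command to move; the robot and the scene stay as the last step left them, time stands still between calls to the robot, and variables do not carry over. Pictures are saved under pics/ and viewed, at most 10 in all, crops included, and the job is handed in when it is done.

```bash
mkdir -p pics; cat > h.py <<'E'
import numpy as np, cv2
from scipy.spatial.transform import Rotation as R
from cell import telemetry, vision, job, arm
def cam(n):
    i=vision.camera_info(n); f=192/np.tan(np.radians(i["fov_y"])/2)
    return np.array([[f,0,i["cx"]],[0,f,i["cy"]],[0,0,1]]),np.array(i["dist_coeffs"],float),np.array(i["extrinsics"])
def ray(n,px):
    K,d,T=cam(n); u=cv2.undistortPoints(np.array(px,float).reshape(-1,1,2),K,d).reshape(-1,2)
    return T[:3,3],np.c_[u,np.ones(len(u))]@T[:3,:3].T
def plane(n,px,z):
    o,D=ray(n,px); return o+D*((z-o[2])/D[:,2])[:,None]
def proj(n,P):
    K,d,T=cam(n); E=np.linalg.inv(T); return cv2.projectPoints(np.array(P,float).reshape(-1,1,3),cv2.Rodrigues(E[:3,:3])[0],E[:3,3],K,d)[0].reshape(-1,2)
def tri(n1,p1,n2,p2):
    A=np.zeros((3,3));b=np.zeros(3)
    for n,p in((n1,p1),(n2,p2)):
        o,D=ray(n,[p]); d=D[0]/np.linalg.norm(D[0]); M=np.eye(3)-np.outer(d,d); A+=M; b+=M@o
    return np.linalg.solve(A,b)
E
python3 - <<'E'
from h import *
s=telemetry.observe(); print(s, arm.tip_reach)
for n in("scene","top"):
    im=vision.get_image(n); np.save(f"pics/{n}0.npy",im); cv2.imwrite(f"pics/{n}0.png",cv2.resize(im[:,:,::-1],(800,600),interpolation=cv2.INTER_CUBIC)); K,d,T=cam(n); print(n,K[0,0],K[:2,2],d,T.round(3).tolist())
E
```

```text
{'clock': 0.0, 'joints': array([ 1.24237393,  0.4352234 ,  0.02495541,  1.57408258, -0.01157607,
        1.13399806, -0.07507092]), 'dq': array([ 0.00067941,  0.00082949, -0.00015246,  0.00083115,  0.00137508,
       -0.00050607, -0.00090865]), 'joint_efforts': array([-2.85375072e-04, -6.67874622e+01,  9.84750688e-01, -3.14462829e+01,
       -6.04867330e-02,  4.29584796e-02,  1.86236693e-04]), 'position': array([ 0.13978724, -0.60868422,  0.2479501 ]), 'ee_rot': array([-3.12006872e+00, -3.53772567e-01,  5.19948593e-04]), 'force': array([0.24809001, 0.18025092, 0.0289487 ]), 'ft_torque': array([-0.03473242,  0.01904753, -0.02643441]), 'gripper_force': 0.0, 'width': 1.0001920739527825} 0.022
scene 360.26125917318166 [254.54323452 192.40511395] [0.03641747 0.         0.         0.         0.        ] [[-0.669, 0.451, -0.591, 1.115], [0.743, 0.424, -0.518, 0.552], [0.017, -0.786, -0.619, 0.685], [0.0, 0.0, 0.0, 1.0]]
top 398.25497949538163 [250.30279951 191.97566627] [-0.12197101  0.          0.          0.          0.        ] [[-0.084, -0.966, 0.243, 0.34], [-0.996, 0.08, -0.025, 0.092], [0.005, -0.244, -0.97, 1.048], [0.0, 0.0, 0.0, 1.0]]
```

View pics/scene0.png

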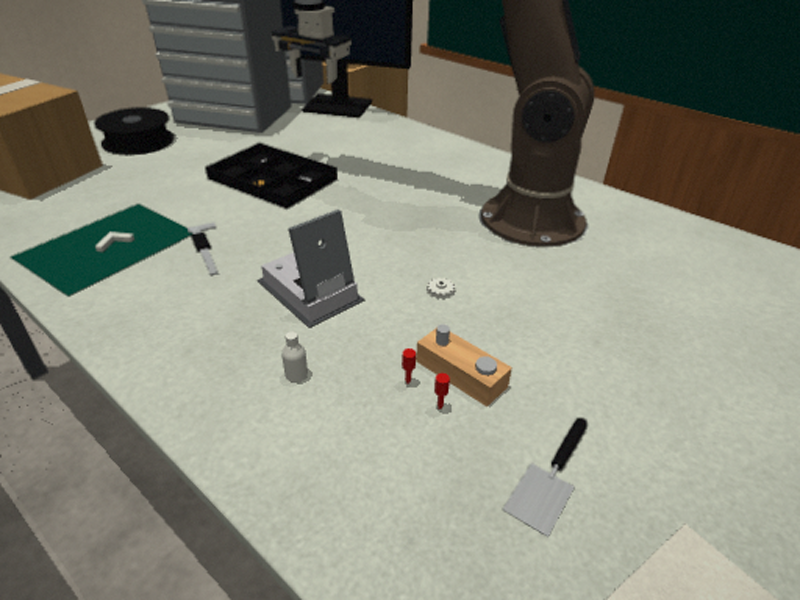

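View pics/top0.png

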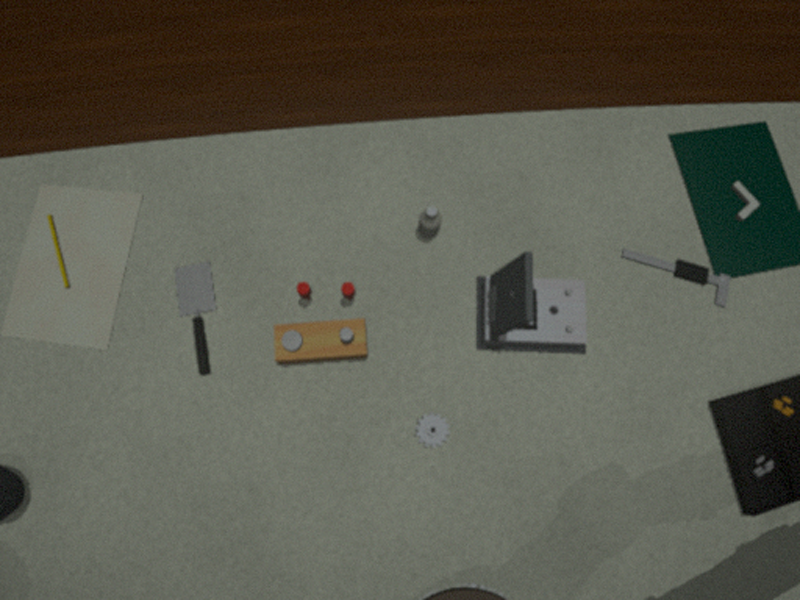

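The scene picture shows the rack with two grey heads at (443,335), tall and narrow, and (486,366), flat and wide. Two red look-alike pins stand at (409,362) and (442,388). The jig is open at (310,270), with its lid about upright. In the top picture the tall head is at (347,334), the wide one at (291,341), the jig's hole at (553,310), and the hinge on the left (world +y).

Candidates for the pin are the grey narrow head, the grey wide head and the two red ones. The grey narrow, tall one fits, so I'm confirming it in an enlarged crop.

```bash
python3 - <<'E'
from h import *
a=np.load("pics/scene0.npy");b=np.load("pics/top0.npy")
c=[cv2.resize(x[:,:,::-1],(400,300),interpolation=cv2.INTER_CUBIC) for x in(a[195:270,240:340],b[180:255,160:260],a[130:211,150:258],b[152:242,290:410])]
cv2.imwrite("pics/crop1.png",np.vstack([np.hstack(c[:2]),np.hstack(c[2:])]))
# top-view estimates
for nm,px,z in(("pinhead",(347,334),.075),("cap",(291,341),.055),("basehole",(553.5,310),.04),("plA",(568.5,293),.0455),("plB",(569,329.5),.0455)):
    print(nm,plane("top",[np.array(px)/1.5625],z).round(4))
print("pin tri",tri("top",np.array((347,332))/1.5625,"scene",np.array((443,330))/1.5625))
E
```

```text
pinhead [[0.5338 0.1415 0.075 ]]
cap [[0.5336 0.234  0.055 ]]
basehole [[ 0.5525 -0.2044  0.04  ]]
plA [[ 0.5784 -0.2328  0.0455]]
plB [[ 0.5162 -0.2241  0.0455]]
pin tri [0.53681819 0.14312421 0.07077603]
```

View pics/crop1.png

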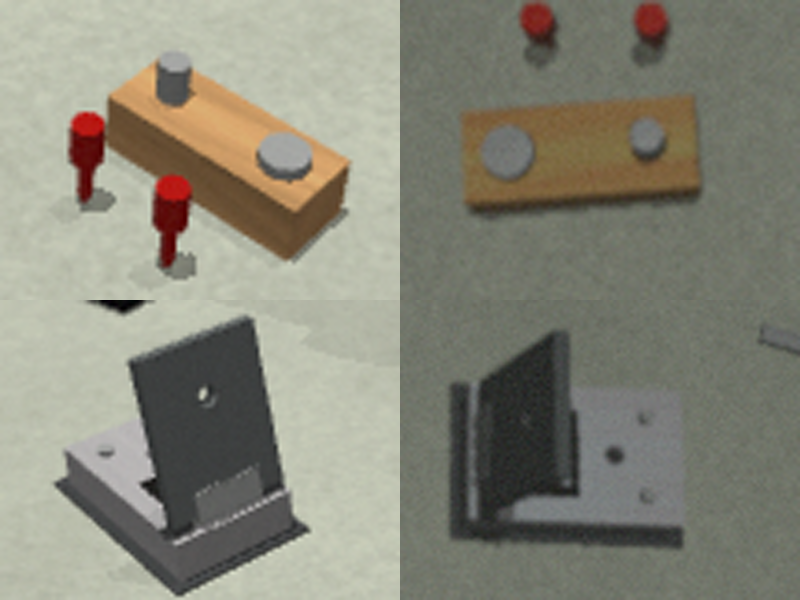

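The crop confirms it: the grey narrow tall head is at the -y end of the rack, and the wide flat head is at the +y end. The lid hole sits at crop (207,393), and the lid leans a little toward shut. Next I'm refining the positions.

```bash
python3 - <<'E'
from h import *
a=np.load("pics/scene0.npy").astype(int);b=np.load("pics/top0.npy").astype(int)
def blob(im,box,f):
    x0,y0,x1,y1=box; c=im[y0:y1,x0:x1]; m=f(c).astype(np.uint8)
    n,l,s,ce=cv2.connectedComponentsWithStats(m); k=1+np.argmax(s[1:,4]); return ce[k]+[x0,y0],s[k]
sat=lambda c:c.max(2)-c.min(2)
# rack in top: grey blobs inside orange
p,s=blob(b,(212,206,232,224),lambda c:sat(c)<22);print("pin top",p,s)
q,s2=blob(b,(176,208,198,230),lambda c:sat(c)<22);print("cap top",q,s2)
P=plane("top",[p],.075)[0];C=plane("top",[q],.055)[0];print(P,C,np.linalg.norm((P-C)[:2]))
r,s=blob(b,(168,196,242,240),lambda c:sat(c)>30);print("rack px",r,s)
# scene pin head blob
p2,s3=blob(a,(276,205,292,225),lambda c:sat(c)<15);print("pin scene",p2,s3)
print("proj pin centre .067 -> top,scene",proj("top",[[P[0],P[1],.067]]),proj("scene",[[P[0],P[1],.060]]),proj("scene",[[P[0],P[1],.075]]))
# base hole darkness
g=b.sum(2); x0,y0=346,190; c=g[y0:y0+17,x0:x0+16]; w=np.clip(np.median(c)-40-c,0,None);yy,xx=np.mgrid[:17,:16]
hb=np.array([(w*xx).sum()/w.sum()+x0,(w*yy).sum()/w.sum()+y0]);print("hole",hb,plane("top",[hb],.039),s)
# lower-half top rim by brightness
m=(g>g[205:215,372:376].mean()*0.88)&(sat(b)<25); mm=np.zeros_like(m);mm[170:235,300:385]=m[170:235,300:385]
for y in(180,185,190,195,200,205,210,215,220,222,224,226): print(y,g[y,368:382].tolist())
for x in(345,355,365,370): print(x,g[172:184,x].tolist(),g[214:232,x].tolist())
E
```

```text
pin top [221.41176471 214.38235294] [ 6  4  8 10 68]
cap top [186.54814815 217.78518519] [  4   4  14  13 135]
[0.53236248 0.14322437 0.075     ] [0.53475527 0.23314915 0.055     ] 0.08995661697385136
rack px [205.54924875 217.38731219] [   7    8   60   28 1198]
pin scene [282.95959596 213.64646465] [ 3  2  9 14 99]
proj pin centre .067 -> top,scene [[221.62169122 214.98709192]] [[283.58835181 213.36903605]] [[283.97496431 209.02447389]]
hole [353.93642506 198.1504914 ] [[ 0.55347566 -0.20399619  0.039     ]] [   7    8   60   28 1198]
180 [372, 351, 368, 361, 363, 347, 339, 331, 332, 335, 328, 322, 343, 322]
185 [376, 375, 366, 365, 372, 359, 357, 317, 320, 335, 351, 336, 340, 335]
190 [379, 379, 367, 365, 367, 364, 350, 342, 335, 346, 337, 349, 346, 335]
195 [377, 379, 367, 384, 366, 379, 359, 337, 339, 340, 341, 344, 330, 322]
200 [366, 370, 374, 361, 365, 371, 363, 328, 334, 339, 331, 331, 314, 335]
205 [373, 368, 375, 372, 372, 374, 372, 348, 339, 329, 349, 348, 341, 337]
210 [361, 372, 366, 380, 367, 361, 357, 344, 346, 343, 350, 340, 326, 342]
215 [379, 366, 364, 360, 351, 37
[... 266 characters left out ...]
]
226 [264, 277, 263, 248, 238, 224, 263, 324, 350, 341, 339, 342, 329, 330]
345 [332, 331, 328, 347, 316, 340, 356, 373, 368, 366, 373, 374] [377, 376, 379, 363, 327, 228, 154, 138, 166, 184, 156, 221, 294, 334, 332, 332, 334, 329]
355 [318, 313, 315, 314, 327, 339, 343, 365, 382, 356, 369, 373] [368, 361, 370, 369, 348, 258, 156, 127, 156, 163, 163, 203, 296, 324, 328, 313, 334, 331]
365 [331, 321, 321, 322, 322, 339, 345, 357, 374, 365, 364, 359] [368, 365, 384, 371, 359, 298, 191, 146, 139, 172, 154, 201, 299, 345, 347, 335, 329, 335]
370 [339, 329, 333, 339, 334, 319, 326, 346, 368, 359, 361, 353] [374, 364, 369, 365, 375, 301, 230, 138, 160, 159, 153, 197, 263, 322, 341, 337, 341, 332]
```

```bash
python3 - <<'E'
from h import *
jy=np.array([.13,.9915,0]);jx=np.array([.9915,-.13,0]);H=np.array([.5535,-.204,.04])+.1*jy;ez=np.array([0,0,1.])
L=lambda r,t,x=0,h=.012:H+x*jx+r*(-np.cos(t)*jy+np.sin(t)*ez)+h*(np.sin(t)*jy+np.cos(t)*ez)
print("hinge",H,"observed hole scene (205.9,155.1); edge corners scene (185.1,146.2),(217,135.4)")
for t in np.arange(1.0,1.9,.1): print(round(t,1),proj("scene",[L(.1,t),L(.145,t,.052),L(.145,t,-.052)]).round(1).tolist(),proj("top",[L(.145,t,.052),L(.145,t,-.052)]).round(1).tolist(),L(.145,t).round(3))
E
```

```text
hinge [ 0.5665  -0.10485  0.04   ] observed hole scene (205.9,155.1); edge corners scene (185.1,146.2),(217,135.4)
1.0 [[199.2, 153.4], [177.3, 144.4], [208.5, 132.9]] [[354.2, 163.3], [355.1, 206.7]] [ 0.558 -0.173  0.168]
1.1 [[200.9, 153.6], [179.6, 144.3], [211.0, 132.7]] [[349.3, 162.2], [350.1, 205.9]] [ 0.559 -0.159  0.175]
1.2 [[202.7, 154.1], [182.1, 144.8], [213.7, 133.1]] [[344.0, 161.2], [344.6, 205.1]] [ 0.561 -0.146  0.179]
1.3 [[204.7, 155.0], [184.8, 145.8], [216.5, 133.9]] [[338.3, 160.4], [338.7, 204.5]] [ 0.563 -0.132  0.183]
1.4 [[206.7, 156.2], [187.6, 147.4], [219.5, 135.2]] [[332.3, 159.8], [332.5, 204.0]] [ 0.565 -0.118  0.185]
1.5 [[208.8, 157.7], [190.6, 149.5], [222.6, 137.1]] [[326.1, 159.4], [326.1, 203.7]] [ 0.567 -0.103  0.185]
1.6 [[210.9, 159.5], [193.7, 152.1], [225.8, 139.4]] [[319.7, 159.3], [319.6, 203.5]] [ 0.569 -0.089  0.185]
1.7 [[213.0, 161.7], [196.8, 155.1], [229.0, 142.3]] [[313.3, 159.3], [313.0, 203.4]] [ 0.57  -0.075  0.182]
1.8 [[215.1, 164.1], [200.0, 158.7], [232.2, 145.5]] [[307.0, 159.5], [306.5, 203.5]] [ 0.572 -0.061  0.178]
```

The lid stands at about 1.33 rad, and both views agree. First move: rise, align the tool with the world axes, close the fingers and cross over to the lid's outer side.

```bash
python3 -m creep '0 3 -2 -4 0 0 6; 0 8 -6.5 -4 0 0 13; 0 13 -11 -4 0 0 13; 0 18 -15 -4 0 0 13; 0 23 -19 -4 0 0 13' 30; python3 -c "
from h import *
s=telemetry.observe();print(R.from_rotvec(s['ee_rot']).as_matrix().round(3))"
```

```text
clock: 0.72
position: [0.3145, -0.3805, 0.2886]
ee_rot: [3.142, -0.002, -0.0]
force: [1.0, -1.0, 0.8]
width: 0.505
gripper_force: 0.0
[[ 1.    -0.001 -0.   ]
 [-0.001 -1.    -0.   ]
 [-0.     0.    -1.   ]]
```

```bash
python3 -m creep '0 5 -5 0 0 0 0; 0 9 -10 0 0 0 0; 0 13 -15 0 0 0 0; 0 17 -21 0 0 0 0; 0 21 -26 0 0 0 0'; python3 -m creep '0 3.5 -6 0 0 0 0; 0 3.5 -6 3 0 0 0; 0 3.5 -6 7.5 0 0 0; 0 3.5 -6 11.5 0 0 0; 0 3.5 -6 11.5 0 0 0'
```

```text
clock: 1.35
position: [0.5111, -0.1385, 0.2886]
ee_rot: [3.141, -0.002, -0.0]
force: [0.3, -0.9, 0.2]
width: 0.009
gripper_force: 0.0
clock: 1.98
position: [0.5432, -0.0802, 0.171]
ee_rot: [-3.141, 0.002, 0.01]
force: [-0.8, -1.7, 1.2]
width: 0.005
gripper_force: 0.0
```

```bash
python3 -m creep '0 0 0 0 0 0 0'; python3 - <<'E'
from h import *
im=vision.get_image("scene");cv2.imwrite("pics/s2.png",cv2.resize(im[100:250,120:320,::-1],(800,600),interpolation=cv2.INTER_CUBIC))
E
```

```text
clock: 2.1
position: [0.5462, -0.0803, 0.175]
ee_rot: [3.142, -0.002, 0.002]
force: [-0.0, -0.0, 1.2]
width: 0.003
gripper_force: 0.0
```

View pics/s2.png

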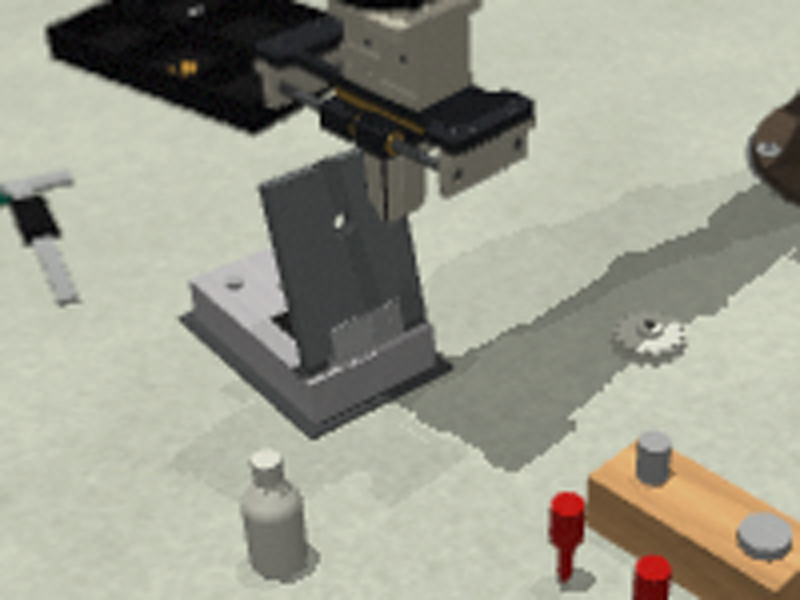

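The crop shows the closed fingers on the lid's outer side, at crop (395,190), clear of it with the body above the lid's edge. Now I push it over along the arc.

```bash
python3 -m creep '0 0 2.0 -0.6 0 0 0; 0 0 3.3 -0.3 0 0 0; 0 0 4.6 0.1 0 0 0; 0 0 5.7 0.6 0 0 0; 0 0 6.7 1.15 0 0 0'; python3 -m creep '0 0 1 0.7 0 0 0; 0 0 1.9 1.5 0 0 0; 0 0 2.7 2.4 0 0 0; 0 0 3.45 3.35 0 0 0; 0 0 3.45 3.35 0 0 0'
```

```text
clock: 2.78
position: [0.5452, -0.1479, 0.1617]
ee_rot: [-3.142, 0.002, 0.001]
force: [-0.4, 1.1, 0.6]
width: 0.003
gripper_force: 0.5
clock: 3.4
position: [0.5447, -0.1824, 0.1276]
ee_rot: [-3.141, 0.003, 0.003]
force: [0.1, -0.4, 0.5]
width: 0.003
gripper_force: 0.0
```

```bash
python3 -m creep '0 0 0.6 1.0 0 0 0; 0 0 1.05 1.9 0 0 0; 0 0 1.65 3.6 0 0 0; 0 0 1.8 4.7 0 0 0; 0 0 1.8 4.8 0 0 0'; python3 -m creep '0 0 0 0.2 0 0 0; 0 0 0 0.2 0 0 0'
```

```text
clock: 4.03
position: [0.5448, -0.1998, 0.0795]
ee_rot: [-3.141, 0.002, 0.003]
force: [-0.2, -0.6, -0.1]
width: 0.005
gripper_force: 0.0
clock: 4.28
position: [0.5456, -0.1996, 0.079]
ee_rot: [3.142, -0.001, 0.001]
force: [0.2, -0.2, 1.0]
width: 0.008
gripper_force: 0.0
```

```bash
python3 - <<'E'
from h import *
im=vision.get_image("scene");cv2.imwrite("pics/s3.png",cv2.resize(im[130:230,130:265,::-1],(800,592),interpolation=cv2.INTER_CUBIC))
E
```

```text
(no output)
```

View pics/s3.png

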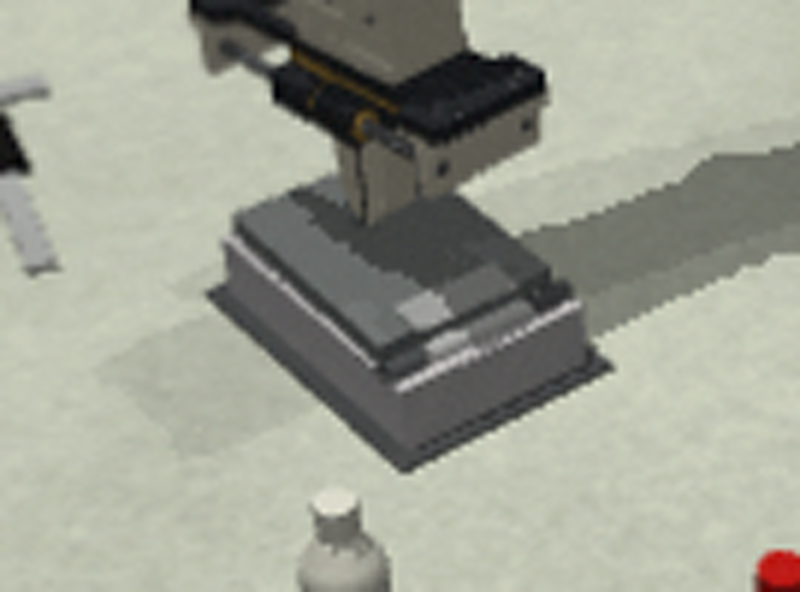

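The lid is folded down and rests ajar, with the fingertips on it at crop (370,220). I'll press it briefly, lift off, and go to above the pin.

```bash
python3 -m creep '0 0 0 0.2 0 0 0; 0 0 0 0.35 0 0 0; 0 0 0 -3 0 0 0; 5 0 -3 -8 0 0 0; 5 -0.4 -8 -9 0 0 0'; python3 -m creep '5 -0.3 -6 0 0 0 0; 5 -0.6 -11 0 0 0 0; 5 -0.9 -16 0 0 0 0; 5 -1 -21 0 0 0 0; 5 -1 -25 0 0 0 0'; python3 -m creep '5 0 0 0 0 0 0;5 0 0 0 0 0 0'
```

```text
clock: 4.95
position: [0.5435, -0.1208, 0.1719]
ee_rot: [3.14, -0.008, 0.009]
force: [1.2, 0.8, -1.1]
width: 0.174
gripper_force: 0.0
clock: 5.58
position: [0.5314, 0.1326, 0.1688]
ee_rot: [-3.141, -0.0, -0.0]
force: [-0.2, -0.3, 0.6]
width: 0.543
gripper_force: 0.0
clock: 5.82
position: [0.5317, 0.1296, 0.1685]
ee_rot: [3.141, -0.002, -0.0]
force: [-0.3, -0.4, 0.7]
width: 0.541
gripper_force: 0.0
```

```bash
python3 -m creep '5 0.1 -1.35 0 0 0 0; 5 0.1 -1.35 3 0 0 0; 5 0.1 -1.35 5 0 0 0; 5 0.1 -1.35 7 0 0 0; 5 0.1 -1.35 7 0 0 0'; python3 - <<'E'
from h import *
ims=[vision.get_image(n) for n in("scene","top")]
c=[cv2.resize(x[:,:,::-1],(400,400),interpolation=cv2.INTER_CUBIC) for x in(ims[0][170:250,245:325],ims[1][175:255,160:240])]
cv2.imwrite("pics/s4.png",np.hstack(c))
E
```

```text
clock: 6.45
position: [0.532, 0.1432, 0.0975]
ee_rot: [3.141, -0.003, -0.004]
force: [-0.5, -0.8, 0.9]
width: 0.546
gripper_force: 0.0
```

View pics/s4.png

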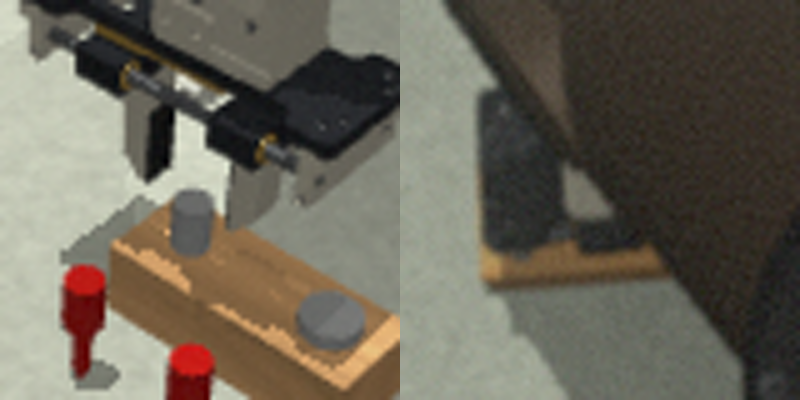

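The fingers straddle the tall pin's head, at crop (190,220), and clear it on both sides. Next: descend and grip.

```bash
python3 -m creep '5 0.1 0 1.3 0 0 0; 5 0.1 0 2.2 0 0 0; 5 0.1 0 2.65 0 0 0; 5 0.1 0 2.65 0 0 0; 1.6 0.1 0 2.65 0 0 0' 25; python3 -m creep '1 0 0 0 0 0 0; 1 0 0 0 0 0 0; 1 0 0 0 0 0 0; 1 0 0 0 0 0 0' 55
```

```text
clock: 7.18
position: [0.5339, 0.1438, 0.0724]
ee_rot: [-3.142, 0.002, -0.0]
force: [0.6, -0.9, -0.3]
width: 0.479
gripper_force: 0.0
clock: 7.68
position: [0.5339, 0.1437, 0.0724]
ee_rot: [3.142, -0.002, 0.0]
force: [0.7, -0.4, 2.5]
width: 0.228
gripper_force: 55.0
```

Gripped: width is 21 mm at 55 N. I lift it, then check the pin and the lid hole from both views.

```bash
python3 -m creep '1 0 0 -2 0 0 0; 1 0 0 -5 0 0 0; 1 0 0 -9 0 0 0; 1 0 0 -9 0 0 0; 1 0 0 -9 0 0 0'; python3 - <<'E'
from h import *
s,t=[vision.get_image(n) for n in("scene","top")];np.save("pics/s5.npy",s);np.save("pics/t5.npy",t)
print(proj("top",[[.5535,-.204,.055]]),proj("scene",[[.5535,-.204,.055]]),proj("scene",[[.5339,.1437,.10]]))
c=[cv2.resize(x[:,:,::-1],(400,300),interpolation=cv2.INTER_CUBIC) for x in(s[125:215,140:260],t[152:242,290:410],s[150:240,230:350])]
cv2.imwrite("pics/s5.png",np.vstack([np.hstack(c[:2]),np.hstack([c[2],c[2]*0])]))
E
```

```text
clock: 8.3
position: [0.5334, 0.1434, 0.1617]
ee_rot: [3.141, -0.002, -0.001]
force: [0.7, -1.0, -0.8]
width: 0.226
gripper_force: 55.0
[[355.5132218  196.72501272]] [[190.93489725 166.77580511]] [[284.40930563 201.95265129]]
```

View pics/s5.png

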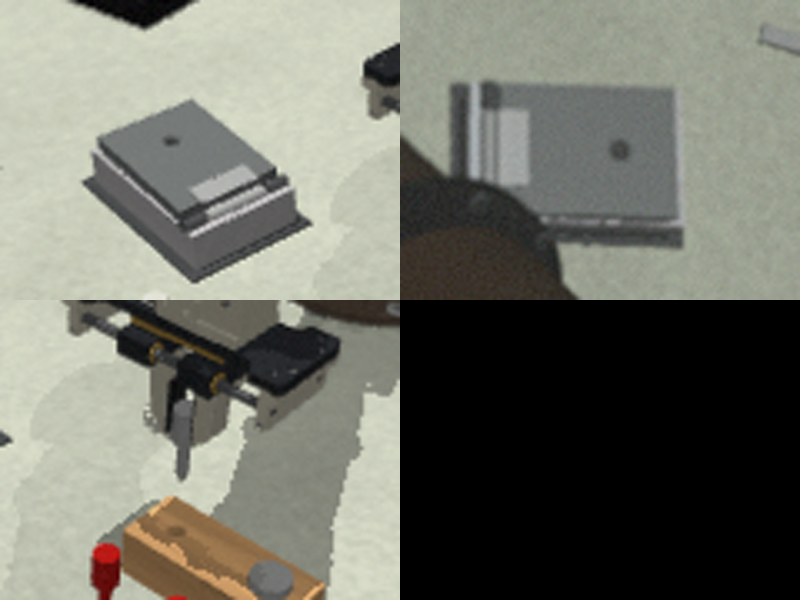

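The pictures show the lid down and slightly ajar, with its hole at crop (171,141) in the scene view and (620,150) in the top view. The pin hangs vertically from the gripper, its tip at crop (182,478). Now for the precise hole position.

```bash
python3 - <<'E'
from h import *
s=np.load("pics/s5.npy").astype(int).sum(2);t=np.load("pics/t5.npy").astype(int).sum(2)
def dk(g,c,r):
    x0,y0=c[0]-r,c[1]-r;k=g[y0:y0+2*r+1,x0:x0+2*r+1];w=np.clip(np.median(k)-35-k,0,None);yy,xx=np.mgrid[:2*r+1,:2*r+1]
    return np.array([(w*xx).sum()/w.sum()+x0,(w*yy).sum()/w.sum()+y0])
ht=dk(t,(356,197),5);hs=dk(s,(191,167),5);print(ht,hs)
print("tri",tri("top",ht,"scene",hs).round(4))
for z in(.052,.056):print(z,plane("top",[ht],z).round(4),plane("scene",[hs],z).round(4))
q=plane("scene",[[284.6,203.4]],.0963);print("pin tip in scene at z .096",q, "exp px",proj("scene",[[.5334,.1434,.0963]]))
for y in range(196,206): print(y,s[y,276:294].tolist())
E
```

```text
[355.56555129 196.64454196] [190.85379569 166.97938144]
tri [ 0.5538 -0.2043  0.0543]
0.052 [[ 0.5543 -0.2051  0.052 ]] [[ 0.5517 -0.2069  0.052 ]]
0.056 [[ 0.5535 -0.2039  0.056 ]] [[ 0.5553 -0.2021  0.056 ]]
pin tip in scene at z .096 [[0.53442649 0.14505448 0.0963    ]] exp px [[284.33954315 202.92577616]]
196 [606, 605, 612, 617, 623, 620, 616, 280, 258, 270, 250, 604, 613, 610, 611, 603, 620, 631]
197 [619, 617, 622, 614, 605, 607, 599, 282, 264, 263, 263, 608, 617, 609, 603, 608, 612, 627]
198 [616, 628, 635, 630, 627, 621, 509, 267, 266, 270, 332, 601, 605, 605, 611, 611, 613, 623]
199 [603, 614, 616, 623, 636, 635, 529, 273, 257, 262, 328, 600, 615, 610, 602, 596, 608, 596]
200 [594, 593, 608, 614, 621, 619, 510, 267, 264, 268, 335, 611, 613, 611, 601, 588, 589, 589]
201 [596, 608, 625, 617, 602, 604, 436, 266, 271, 259, 420, 604, 611, 619, 609, 603, 601, 605]
202 [605, 614, 615, 609, 611, 616, 613, 300, 262, 260, 512, 608, 607, 611, 607, 595, 590, 602]
203 [615, 612, 604, 596, 607, 608, 602, 431, 275, 356, 613, 624, 618, 622, 619, 615, 616, 605]
204 [623, 606, 597, 594, 603, 606, 610, 525, 451, 594, 615, 609, 611, 613, 623, 621, 623, 628]
205 [602, 609, 604, 595, 593, 591, 591, 608, 605, 610, 611, 598, 596, 609, 610, 611, 613, 606]
```

```bash
python3 -m creep '1 0.3 4 -1 0 0 0; 1 0.6 9 -1 0 0 0; 1 0.9 14 -1 0 0 0; 1 1.2 19 -1 0 0 0; 1 1.5 24 -1 0 0 0'; python3 -m creep '1 0.2 4 0 0 0 0; 1 0.4 8 0 0 0 0; 1 0.5 10.7 0 0 0 0; 1 0.5 10.7 0 0 0 0; 1 0.5 10.7 0 0 0 0'
```

```text
clock: 9.02
position: [0.5478, -0.0978, 0.1711]
ee_rot: [-3.141, 0.002, 0.003]
force: [0.9, 0.9, -1.0]
width: 0.224
gripper_force: 55.0
clock: 9.65
position: [0.553, -0.2023, 0.1713]
ee_rot: [-3.14, 0.001, 0.002]
force: [-0.4, 1.2, -0.9]
width: 0.225
gripper_force: 55.0
```

```bash
python3 -m creep '1 0.1 0.17 1.5 0 0 0; 1 0.1 0.17 3.0 0 0 0; 1 0.1 0.17 4.0 0 0 0; 1 0.1 0.17 4.0 0 0 0'; python3 - <<'E'
from h import *
s,t=[vision.get_image(n) for n in("scene","top")]
c=[cv2.resize(x[:,:,::-1],(400,400),interpolation=cv2.INTER_CUBIC) for x in(s[130:190,160:220],t[157:237,316:396])]
cv2.imwrite("pics/s6.png",np.hstack(c))
E
```

```text
clock: 10.15
position: [0.5536, -0.2046, 0.1309]
ee_rot: [-3.141, 0.001, 0.003]
force: [0.3, 0.7, -0.6]
width: 0.23
gripper_force: 55.0
```

View pics/s6.png

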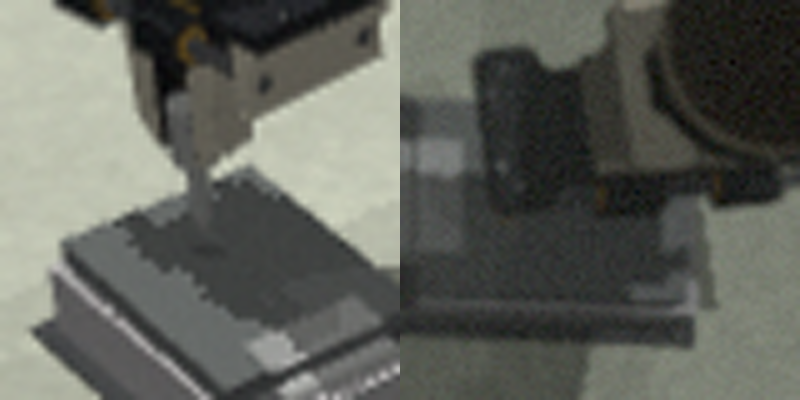

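The pin's tip at crop (203,222) is straight above the dark hole at (207,250). Going down gently.

```bash
python3 -m creep '1 0 -0.03 0.6 0 0 0; 1 0 -0.03 1.0 0 0 0; 1 0 -0.03 1.4 0 0 0; 1 0 -0.03 1.8 0 0 0; 1 0 -0.03 1.8 0 0 0'
```

```text
clock: 10.88
position: [0.5538, -0.2044, 0.1137]
ee_rot: [-3.141, 0.002, 0.002]
force: [-1.6, 0.5, -0.5]
width: 0.225
gripper_force: 55.0
```

```bash
python3 -m creep '1 0 0 0.4 0 0 0; 1 0 0 0.8 0 0 0; 1 0 0 1.2 0 0 0; 1 0 0 1.6 0 0 0; 1 0 0 1.6 0 0 0'
```

```text
clock: 11.5
position: [0.5538, -0.2044, 0.0975]
ee_rot: [-3.141, 0.002, 0.002]
force: [-2.4, 2.9, -3.3]
width: 0.228
gripper_force: 55.0
```

```bash
python3 -m creep '1 0 0 0.3 0 0 0; 1 0 0 0.6 0 0 0; 1 0 0 0.9 0 0 0; 1 0 0 1.2 0 0 0; 1 0 0 1.2 0 0 0'
```

```text
clock: 12.12
position: [0.5538, -0.2044, 0.0859]
ee_rot: [-3.141, 0.002, 0.002]
force: [-4.5, 2.5, -0.5]
width: 0.228
gripper_force: 55.0
```

```bash
python3 -m creep '1 -0.05 -0.03 0.2 0 0 0; 1 -0.05 -0.03 0.4 0 0 0; 1 -0.05 -0.03 0.55 0 0 0; 1 -0.05 -0.03 0.65 0 0 0; 1 -0.05 -0.03 0.65 0 0 0'
```

```text
clock: 12.75
position: [0.5537, -0.2047, 0.0801]
ee_rot: [3.141, -0.002, -0.0]
force: [-5.6, 1.3, 5.6]
width: 0.225
gripper_force: 55.0
```

```bash
python3 -m creep '1 0 0 0.1 0 0 0; 1 0 0 0.1 0 0 0; 1 0 0 0.1 0 0 0' 60; python3 -m creep '1 0 0 0.1 0 0 0; 1 0 0 0.1 0 0 0; 1 0 0 0.1 0 0 0'
```

```text
clock: 13.12
position: [0.5537, -0.2047, 0.0794]
ee_rot: [3.141, -0.002, -0.0]
force: [-6.4, 2.4, 8.0]
width: 0.228
gripper_force: 60.0
clock: 13.5
position: [0.5537, -0.2048, 0.0792]
ee_rot: [3.141, -0.002, 0.0]
force: [-9.7, 3.6, 17.1]
width: 0.223
gripper_force: 60.0
```

The stop is now stiff at TCP z = 0.079, the predicted home height. I add a little push, hold to see that it keeps, and look at it.

```bash
python3 -m creep '1 -0.05 0 0.07 0 0 0; 1 -0.05 0 0.07 0 0 0; 1 -0.05 0 0.07 0 0 0; 1 -0.05 0 0.07 0 0 0; 1 -0.05 0 0.07 0 0 0'; python3 -m creep '1 0 0 0 0 0 0; 1 0 0 0 0 0 0; 1 0 0 0 0 0 0; 1 0 0 0 0 0 0; 1 0 0 0 0 0 0';  python3 - <<'E'
from h import *
s=vision.get_image("scene");cv2.imwrite("pics/s7.png",cv2.resize(s[130:205,150:250,::-1],(800,600),interpolation=cv2.INTER_CUBIC))
E
```

```text
clock: 14.12
position: [0.5537, -0.2048, 0.0791]
ee_rot: [3.14, -0.002, 0.002]
force: [-10.7, 4.0, 22.0]
width: 0.226
gripper_force: 60.0
clock: 14.75
position: [0.5537, -0.2048, 0.0791]
ee_rot: [3.14, -0.002, 0.002]
force: [-9.3, 3.1, 22.3]
width: 0.229
gripper_force: 60.0
```

View pics/s7.png

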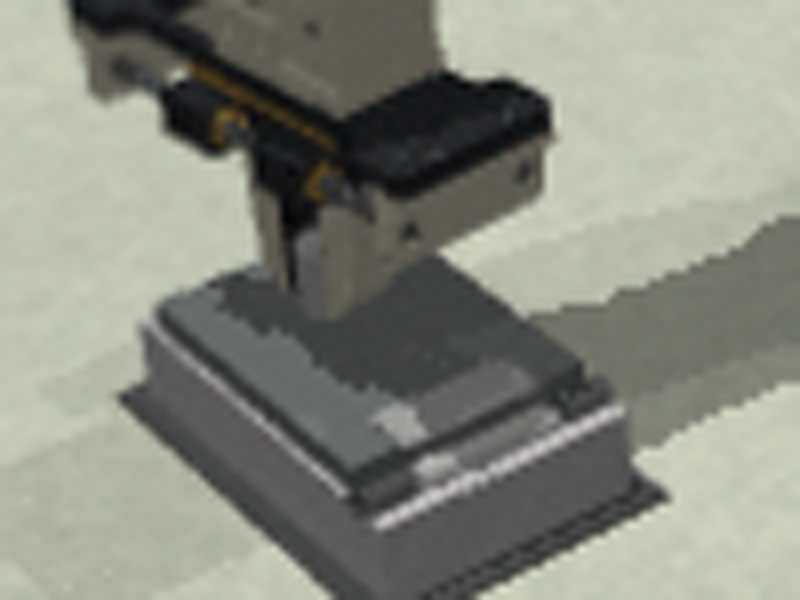

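The crop shows the lid flat on the lower half and the pin head standing on it between the fingers, at crop (315,280). It holds a steady 22 N down at the predicted home height. Handing in.

```bash
python3 -c "
from cell import job
print(job.sign_off())"
```

```text
the job is handed in; nothing more can be done
None
```

The job is handed in at about 15 s: the jig is folded shut, the tall narrow-headed pin sits at its predicted home height through both halves, and the gripper still holds it with about 22 N of downward push; I haven't seen the judge's verdict.

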